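# Show the marked part to the inspection scope in the mirror

### The arm

A 6-joint arm with a two-finger parallel gripper is mounted at the origin on the work surface; the furniture and walls round the work are solid. World frame = base frame: x ahead of the robot, y to its left, z up, the work surface at z = 0. Lengths are in m, angles in rad, forces in N, time in s.
With the tool pointing down it reaches from about 0.375 to 0.975 m from the base axis. Payload 3.8 kg.
Tool frame: the origin (TCP) lies midway between the tips of the shut fingers; the grasp point (between the pads) lies 19 mm behind it; z points along the fingers, y is the line along which they close (so a half turn about z gives the same grasp; the last joint's range is limited). The gripper opens to 85 mm and grips with 20 to 120 N. Pads are 22 mm wide; open, the fingers measure 114 mm over their backs; the gripper's body (76 mm by 85 mm) begins 54 mm behind the grasp point. The pads swing forward as they close: fully open they stand 13 mm farther back than shut.
Start: joints at [-1.324, 0.264, 1.604, -0, 1.274, -0.037], TCP at [0.189, -0.648, 0.231] pointing down, gripper open.
Joint ranges: [-2.63, 2.63], [-0.94, 2.18], [0.31, 2.57], [-1.31, 4.45], [0, 2.66], [-2.55, 2.55]. Speed limits (rad/s): [2.57, 2.57, 3.14, 3.14, 3.14, 3.14].

### API

Orientations are given as a rotation vector (axis times angle).
In Python, from workcell import read_state, vision, ticket gives the robot as it stands. The module is installed in compiled form; this text tells all that it offers.
- The arm moves only by the tool jog_arm, never from a script. Its arguments are lists of equal length, an entry for each row: "turn": the turn, a rotation vector about the tool's x, y, z in rad, a list of three; "delta_pos": the shift along the tool's x, y, z in m, a list of three; "gripper": the finger opening in m, from 0 to 0.0854. In form: {"turn": [[rx, ry, rz], ...], "delta_pos": [[dx, dy, dz], ...], "gripper": [gripper, ...]}. A call has 1 to 20 rows; each row shifts and turns the commanded pose from where the row before left it, along the tool's axes as they then stand; what a row does not reach is not made up. A row lasts 1/12 s, in which the tool goes at most 41.7 mm and 7.16 degrees, less where a joint would pass 70% of its speed; a pose out of reach is approached as far as the arm can. A call with a gripper value outside its range is refused whole. The fingers move at their own pace and stop on an object; "grip_force" is the grip in N (left out, the last holds). Time passes only in rows, so rows that do not move let the fingers close. It gives the time, the measured TCP pose, the force, the opening and the grip force at its end, in the units of the state.
- read_state(): the state, without advancing time (a new reading comes with each control period).
- vision.read_camera(name): name is "scene" or "top"; returns the picture (384x512x3 uint8, red, green, blue); there is no depth.
- vision.calibration(name): a dict with "vfov" (degrees; the focal length in pixels is half the picture's height over the tangent of half this angle, whatever the lens; pixels are square), "cx", "cy" (the principal point, pixels), "dist" ([k1, k2, p1, p2, k3] as OpenCV has them; the pictures are not rectified), "R" (3x3) and "t" (3): a world point X has camera coordinates R X + t. Camera axes: x right, y down, z forward; pixel columns grow to the right and rows downward; lengths in m; the calibration is good to about 2 mm. A picture is of the moment at which its call begins. calibration takes no time and is no camera call.
- ticket.finish_job(): hands the job in; it is judged then, once.
The state is a dict: "time": time; "q": joint angles; "joint_vel": joint speeds; "joint_torque": joint torques, N m; "tool_pos": TCP position; "tcp_rot": TCP orientation; "wrist_force": force on the tool from outside, world axes, zero at the start; "torque": the same for the moment, N m; "width": opening from 0.0 (shut) to 1.0 (fully open); "grip_force": force on a finger pad.
Only numpy, scipy, OpenCV 4.12 (cv2) and the standard library are available. Lean on these libraries where they do the work, as an engineer would, in place of code of your own. Each camera call takes 0.05 s, during which the arm holds its last target. There are 200 camera calls.

### The job

Slide the marked part by its red knob all the way against the yellow end stop and leave it there. Then turn the sprung mirror by the orange bar on top of it until the scope sees the part's orange dot in the mirror, centred as well as you can, and finish while still holding the mirror at that angle, because it springs back when let go. Leave the tape measure, bolt and steel cup where they lie.

Things in the scene. Friction and masses are not known exactly. Their poses are not given: they have to be found in the camera images.
- stand: Inspection stand, fixed to the bench: round dark steel foot, 90 mm across. Origin at the centre of its underside, on the vertical axis about which the mirror turns. An arm of it carries the scope. Stand and slide are placed and turned differently each time, so the needed mirror angle differs.
- scope_lens (a point): Centre of the scope's lens, 70 mm above the bench and 100 mm from the mirror's axis. The scope is a black barrel, 38 mm across its collar, reaching 192 mm from the axis, its top 89 mm above the bench. It always looks level, straight at the mirror's axis.
- mirror: Upright mirror, glass 76 wide and 54 high. Origin at the centre of the glass face, on the turning axis, 70 mm above the bench. x axis = glass normal, level. Dot centred when x bisects the level angle between the directions from here to the lens and to the dot. From its rest stop (start) it turns clockwise seen from above, at most 1.3 rad; needed 0.35 to 1.1. Spring back: 0.036 N m at rest + 0.06 per rad.
- mirror_knob (a point): Centre of the orange bar on top of the mirror by which it is turned: 12 mm thick (along x), 44 mm long (y), 30 mm high (z); 131 mm above the bench, on the vertical turning axis. Nothing stands above or beside it. Fixed to the mirror, axes as the mirror's.
- sight_line: Sight needle: thin white needle with a red tip, 75 mm long, low under the mirror, geared to it so that it always points along the scope's line of sight after reflection (turns twice as fast as the mirror). Origin on the turning axis, 70 mm above the bench (glass centre), x axis level along that line; the dot is centred in the view when it lies on x; the view reaches 24 mm to either side (y).
- part_slide: Slide for the part, fixed to the bench: dark base 56 x 196 mm, 10 mm high, with a rail. Origin at the centre of its underside. Its y axis runs along the track to the yellow end stop; the black stop is at the other end. Both stops are 43 mm high. Its -x side faces the mirror.
- carriage (a joint): Travel of the part carriage along the track's y axis, m: 0 at the black stop's end, 0.090 against the yellow end stop (its hard stop). Starts between 0 and 0.02. Friction about 2 N; it stays where it is left.
- carriage_knob (a point): Grip point of the round red knob on top of the carriage, 120 mm above the bench. Knob: 24 mm across, from 106 to 133 mm above the bench, axis vertical; below it an upright aluminium flange 12 mm thick and 54 mm wide along the track. Axes as the part slide's (y = direction of travel to the yellow stop).
- marker (a point): Centre of the orange dot (18 mm across) on the face of the flange that looks to the mirror, 70 mm above the bench; 6.5 mm in front (-x) of the knob's axis and 50 mm below its grip point. Moves with the carriage.
- tape_measure: Yellow tape measure, 64x69x32 mm, loose bystander. Origin at the centre of its underside.
- bolt_m12_1: Steel bolt, 23x58x20 mm, lying loose; bystander, at the right near the fixed rod jig (centre about x 0.44, y -0.42), whose tall black rod leans up from it: draw the arm back when swinging past. Origin at the centre of its underside.
- steel_cup_2: Small round steel cup, 32 mm across, 34 mm high, loose bystander. Origin at the centre of its underside.
There are look-alikes about, which are no part of the job. Several things look just like the part_slide: the one meant starts farthest from the robot's base.

How it is judged:
By the outcome, as a careful person would: the job done as asked, in the order asked, and still so for the second after the job is handed in, while the arm keeps its last pose, push and grip.
It also fails if it takes over 50 s, if anything falls off the work surface, if the arm or the gripper's body presses on something with over 40 N, if the wrist force passes 120 N, or if a joint passes its speed limit or range.

## Working session

There is one attempt and no reset: what is moved stays moved. The work goes in short steps, Python scripts to look and compute and a tool call to move; the robot and the scene stay as the last step left them, time stands still between calls to the robot, and variables do not carry over. Pictures are saved under pics/ and viewed, at most 10 in all, crops included, and the job is handed in when it is done.

Besides the shell and the picture viewer there is one more tool, called after "Call:" in YAML: its name, and indented under it one key for each argument. jog_arm: Moves the arm, as the interface text tells. Its arguments: {"type":"object","properties":{"turn":{"type":"array","items":{"type":"array","items":{"type":"number"}}},"delta_pos":{"type":"array","items":{"type":"array","items":{"type":"number"}}},"gripper":{"type":"array","items":{"type":"number"}},"grip_force":{"type":"number"}},"required":["turn","delta_pos","gripper"]}

```bash
mkdir -p pics; cat > h.py <<'E'
import numpy as np, cv2
from workcell import read_state, vision, ticket
def cal(n):
    c=vision.calibration(n); f=192/np.tan(np.radians(c["vfov"])/2)
    K=np.array([[f,0,c["cx"]],[0,f,c["cy"]],[0,0,1.]])
    return K,np.array(c["dist"],float),np.array(c["R"]),np.array(c["t"])
def ray(n,uv):
    K,d,R,t=cal(n); p=cv2.undistortPoints(np.array([[uv]],float),K,d)[0,0]
    v=R.T@np.array([p[0],p[1],1]); return -R.T@t, v/np.linalg.norm(v)
def onz(n,uv,z):
    o,v=ray(n,uv); return o+v*(z-o[2])/v[2]
def tri(uvs,uvt):
    o1,v1=ray("scene",uvs);o2,v2=ray("top",uvt)
    s=np.linalg.lstsq(np.c_[v1,-v2],o2-o1,rcond=None)[0]
    a,b=o1+s[0]*v1,o2+s[1]*v2; return (a+b)/2,np.linalg.norm(a-b)
def proj(n,X):
    K,d,R,t=cal(n); return cv2.projectPoints(np.array([X],float),cv2.Rodrigues(R)[0],t,K,d)[0][0,0]
def snap(n,name):
    im=vision.read_camera(n)[:,:,::-1].copy(); cv2.imwrite(f"pics/{name}_raw.png",im); return im
def blobs(im,lo,hi,amin=15):
    m=cv2.inRange(cv2.cvtColor(im,cv2.COLOR_BGR2HSV),lo,hi)
    n,l,s,c=cv2.connectedComponentsWithStats(m)
    return [(c[i].round(1).tolist(),s[i].tolist()) for i in range(1,n) if s[i][4]>=amin]
E
python3 - <<'E'
from h import *
for n in("scene","top"):
    im=snap(n,n+"0"); cv2.imwrite(f"pics/{n}0.png",cv2.resize(im,(800,600),interpolation=cv2.INTER_CUBIC))
    print(n,(-cal(n)[2].T@cal(n)[3]).round(3))
    print("red",blobs(im,(0,170,80),(5,255,255)),blobs(im,(174,150,80),(180,255,255)))
    print("or",blobs(im,(6,150,120),(17,255,255)))
    print("ye",blobs(im,(19,140,120),(35,255,255)))
E
```

```text
scene [0.083 0.746 1.139]
red [] []
or [([261.0, 149.0], [259, 143, 5, 14, 39])]
ye [([363.0, 183.1], [361, 178, 5, 11, 19])]
top [0.355 0.03  1.406]
red [([168.6, 132.8], [167, 123, 6, 25, 46]), ([178.6, 134.6], [176, 123, 5, 26, 49]), ([242.8, 186.6], [240, 184, 6, 6, 26]), ([313.7, 238.6], [311, 236, 6, 6, 29])] []
or [([296.8, 173.4], [293, 169, 9, 10, 40])]
ye [([359.3, 4.1], [344, 0, 26, 12, 149]), ([501.0, 73.1], [489, 65, 23, 18, 179]), ([167.3, 209.1], [159, 201, 18, 17, 159]), ([261.5, 217.1], [256, 213, 12, 9, 38]), ([332.9, 267.0], [328, 262, 11, 11, 48])]
```

View pics/scene0.png

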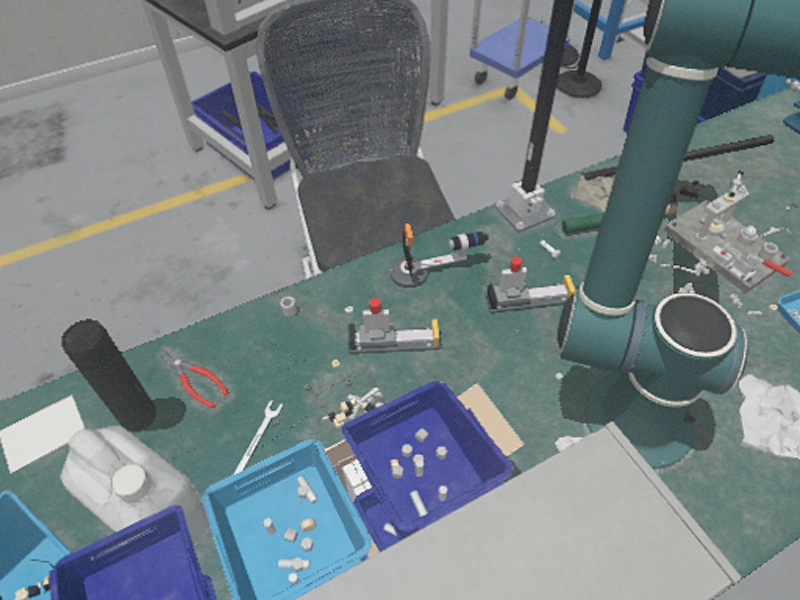

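View pics/top0.png

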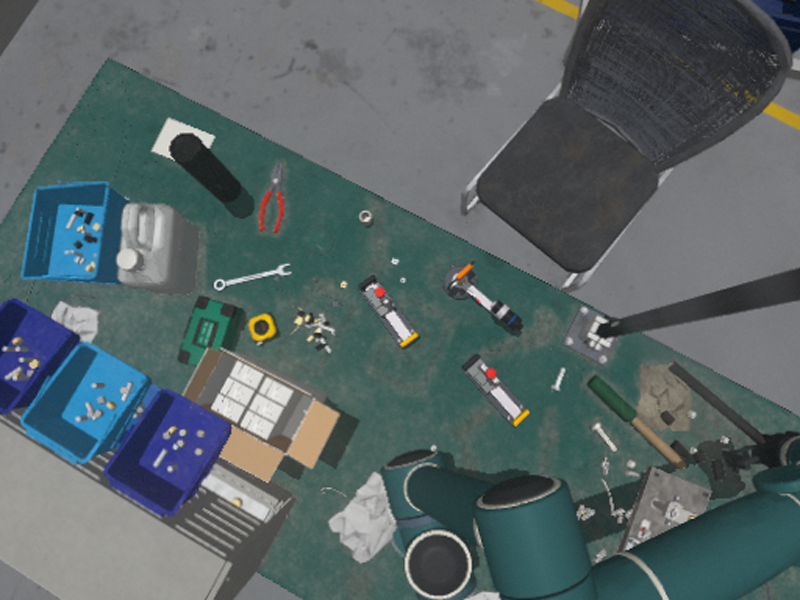

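The scene view shows the mirror stand near (408,270), with two slides whose red knobs are at (375,305) and (515,265). In the top view (800 px scale) the knobs are at (379,292) and (490,373), and the orange bar is at (465,271). Next I'll measure from both views.

```bash
python3 - <<'E'
from h import *
S=cv2.imread("pics/scene0_raw.png");T=cv2.imread("pics/top0_raw.png")
for n,im in(("S",S),("T",T)):
    print(n,"red",[b for b in blobs(im,(0,130,60),(6,255,255),8)+blobs(im,(172,120,60),(180,255,255),8)])
    print(n,"or",[b for b in blobs(im,(6,140,90),(17,255,255),8)])
    print(n,"ye",[b for b in blobs(im,(18,120,90),(35,255,255),8)])
a=cv2.resize(S[135:235,210:380],None,fx=4.7,fy=4.7,interpolation=cv2.INTER_CUBIC)[:300+170]
b=cv2.resize(T[150:280,220:390],None,fx=4.6,fy=4.6,interpolation=cv2.INTER_CUBIC)
cv2.imwrite("pics/cs.png",a);cv2.imwrite("pics/ct.png",b)
for uv in((242.8,186.6),(313.7,238.6)): print(onz("top",uv,.133).round(4))
print(onz("top",(296.8,173.4),.146).round(4))
E
```

```text
S red [([329.7, 168.5], [327, 164, 7, 10, 54]), ([497.2, 171.2], [489, 167, 17, 10, 59]), ([239.7, 195.2], [237, 191, 7, 10, 56]), ([134.2, 241.4], [122, 234, 24, 19, 108]), ([123.8, 250.2], [115, 239, 23, 22, 113])]
S or [([261.2, 149.1], [259, 143, 5, 14, 49])]
S ye [([363.7, 182.0], [360, 176, 8, 14, 54]), ([278.4, 212.1], [277, 205, 4, 16, 48])]
T red [([168.5, 133.3], [166, 122, 8, 26, 69]), ([178.6, 134.3], [175, 123, 7, 26, 61]), ([242.7, 186.7], [240, 184, 7, 6, 33]), ([313.9, 238.6], [311, 236, 7, 7, 36])]
T or [([296.6, 173.5], [292, 169, 10, 11, 43])]
T ye [([359.6, 4.2], [344, 0, 27, 12, 154]), ([481.0, 62.6], [479, 61, 5, 4, 8]), ([500.8, 73.3], [488, 65, 24, 18, 192]), ([167.6, 209.2], [159, 201, 18, 17, 177]), ([261.5, 217.1], [256, 213, 12, 9, 44]), ([332.6, 267.0], [327, 262, 12, 11, 53])]
[0.5517 0.1095 0.133 ]
[ 0.3557 -0.14    0.133 ]
[ 0.592  -0.0885  0.146 ]
```

View pics/cs.png

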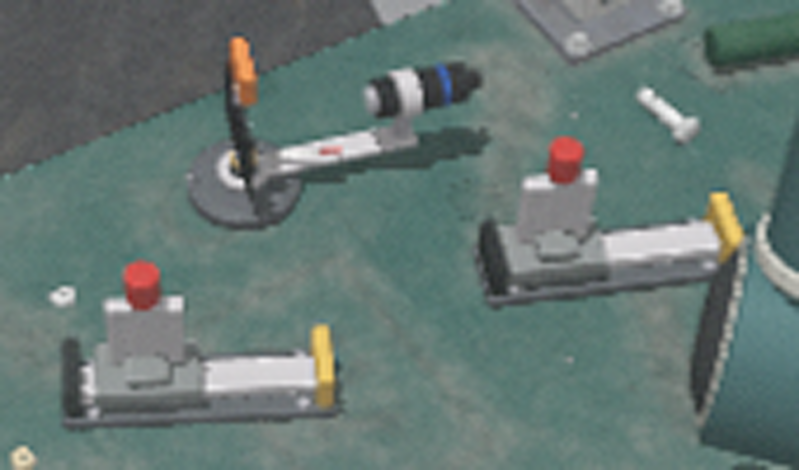

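View pics/ct.png

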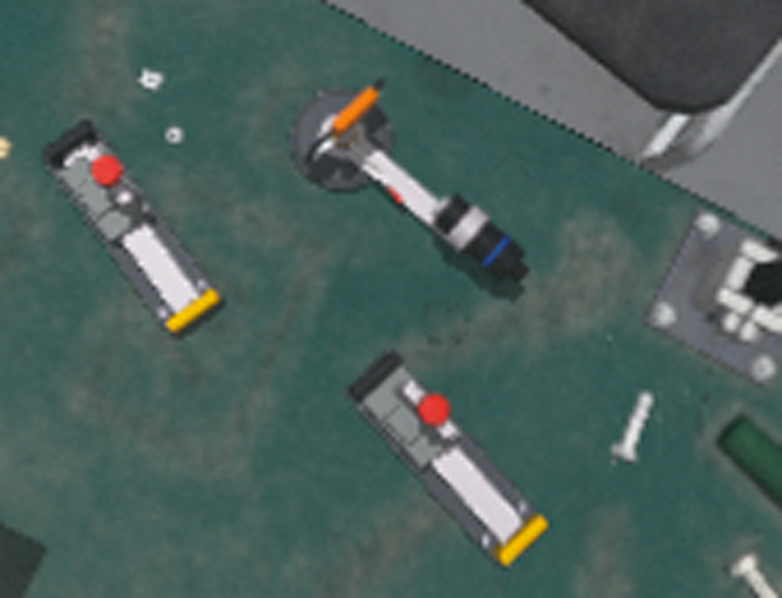

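The crops show the target slide on the left: knob (107,170), yellow stop (193,312) and black stop (72,147) in the top crop. The mirror's orange bar is at (356,110), with the scope pointing down-right and the needle's red tip at (395,195).

```bash
python3 - <<'E'
from h import *
from scipy.spatial.transform import Rotation as Ro
T=cv2.imread("pics/top0_raw.png")
print("knob",*tri((239.7,195.2),(242.7,186.7)))
print("bar",*tri((261.2,149.1),(296.6,173.5)))
print("yel",*tri((278.4,212.1),(261.5,217.1)))
yel=onz("top",(261.5,217.1),.04)
c=lambda x,y:(x/4.6-.4+220,y/4.6-.4+150)
P={"blk_top":(72,147,.043),"yel_top":(193,311,.043),"base tl(near black)corner":(50,168,.01),"base bl corner":(178,335,.01),"base br":(222,302,.01),
"foot":(343,141,.008),"scope_end":(510,275,.075),"scope_front":(452,214,.085),"needletip":(396,196,.03),"railtop":(135,240,.02),"railbot":(180,305,.02)}
for k,(x,y,z) in P.items(): print(k,onz("top",c(x,y),z).round(4))
m=cv2.inRange(cv2.cvtColor(T,cv2.COLOR_BGR2HSV),(6,140,90),(17,255,255));m[:, :280]=0;m[:,310:]=0;m[:160]=0;m[190:]=0
p=np.argwhere(m)[:,::-1]; w=np.array([onz("top",q,.146)[:2] for q in p]); u,s,vt=np.linalg.svd(w-w.mean(0)); print("bar mean",w.mean(0),"dir",np.degrees(np.arctan2(vt[0,1],vt[0,0])))
st=read_state(); R=Ro.from_rotvec(st["tcp_rot"]).as_matrix(); print(R.round(3),st["tool_pos"],st["q"])
E
```

```text
knob [0.55220322 0.11020776 0.12062352] 0.0022623389912620204
bar [ 0.59292485 -0.08930544  0.13386517] 0.0021912479528487304
yel [0.44383997 0.04512002 0.02813324] 0.002570693477202325
blk_top [0.5865 0.1444 0.043 ]
yel_top [0.4436 0.0452 0.043 ]
base tl(near black)corner [0.5742 0.1667 0.01  ]
base bl corner [0.4255 0.0591 0.01  ]
base br [0.4528 0.0204 0.01  ]
foot [ 0.5903 -0.0897  0.008 ]
scope_end [ 0.4632 -0.2164  0.075 ]
scope_front [ 0.5139 -0.1698  0.085 ]
needletip [ 0.5375 -0.1311  0.03  ]
railtop [0.5076 0.0936 0.02  ]
railbot [0.4506 0.0564 0.02  ]
bar mean [ 0.59172368 -0.08786699] dir 135.6404348755688
[[ 0.96   0.28  -0.001]
 [ 0.28  -0.96   0.002]
 [ 0.    -0.002 -1.   ]] [ 0.18883305 -0.64734205  0.23006292] [-1.32390022e+00  2.64685290e-01  1.60527183e+00 -1.77463941e-06
  1.27370460e+00 -3.68994419e-02]
```

```bash
python3 - <<'E'
from h import *
k=.64
def pl(n,a,b):
    o,v=ray(n,np.array(a)*k);_,w=ray(n,np.array(b)*k);m=np.cross(v,w);return m,m@o
m1,d1=pl("scene",(533,185),(557,30));m2,d2=pl("top",(615,326),(790,287))
for z in(.05,.2,.4,.6,.8):
    print(z,np.linalg.solve(np.array([m1,m2,[0,0,1]]),[d1,d2,z]).round(3))
# waypoints in tool frame, no turning
X=np.array([.96,.28]);Y=np.array([.28,-.96]);p=np.array([.189,-.647])
for q in([.126,-.44],[.33,-.31],[.45,-.02],[.552,.110]):
    q=np.array(q);print(q,(X@(q-p)).round(3),(Y@(q-p)).round(3),np.hypot(*(q-p)).round(3));p=q
E
```

```text
0.05 [ 0.479 -0.566  0.05 ]
0.2 [ 0.469 -0.52   0.2  ]
0.4 [ 0.456 -0.459  0.4  ]
0.6 [ 0.442 -0.398  0.6  ]
0.8 [ 0.429 -0.337  0.8  ]
[ 0.126 -0.44 ] -0.003 -0.216 0.216
[ 0.33 -0.31] 0.232 -0.068 0.242
[ 0.45 -0.02] 0.196 -0.245 0.314
[0.552 0.11 ] 0.134 -0.096 0.165
```

Call:
jog_arm:
  turn:
    - [0,0,0]
    - [0,0,0]
    - [0,0,0]
    - [0,0,0]
    - [0,0,0]
    - [0,0,0]
    - [0,0,0]
    - [0,0,0]
    - [0,0,0]
    - [0,0,0]
    - [0,0,0]
    - [0,0,0]
    - [0,0,0]
  delta_pos:
    - [0,-0.036,0]
    - [0,-0.036,0]
    - [0,-0.036,0]
    - [0,-0.036,0]
    - [0,-0.036,0]
    - [0,-0.036,0]
    - [0.033,-0.01,0]
    - [0.033,-0.01,0]
    - [0.033,-0.01,0]
    - [0.033,-0.01,0]
    - [0.033,-0.01,0]
    - [0.033,-0.01,0]
    - [0.033,-0.01,0]
  gripper: [0.085,0.085,0.085,0.085,0.085,0.085,0.085,0.085,0.085,0.085,0.085,0.085,0.085]

```text
time: 1.18
tool_pos: [0.3316, -0.3073, 0.231]
tcp_rot: [-3.11, -0.444, 0.0]
wrist_force: [0.7, -0.4, 0.0]
width: 1.0
grip_force: 0.0
```

Call:
jog_arm:
  turn:
    - [0,0,0]
    - [0,0,0]
    - [0,0,0]
    - [0,0,0]
    - [0,0,0]
    - [0,0,0]
    - [0,0,0]
    - [0,0,0]
    - [0,0,0]
    - [0,0,-0.11]
    - [0,0,-0.11]
    - [0,0,-0.11]
    - [0,0,0]
  delta_pos:
    - [0.022,-0.027,0]
    - [0.022,-0.027,0]
    - [0.022,-0.027,0]
    - [0.022,-0.027,0]
    - [0.022,-0.027,0]
    - [0.022,-0.027,0]
    - [0.022,-0.027,0]
    - [0.022,-0.027,0]
    - [0.022,-0.027,0]
    - [0,0,0]
    - [0,0,0]
    - [0,0,0]
    - [0,0,0]
  gripper: [0.085,0.085,0.085,0.085,0.085,0.085,0.085,0.085,0.085,0.085,0.085,0.085,0.085]

```text
time: 2.27
tool_pos: [0.4524, -0.0195, 0.2307]
tcp_rot: [-2.993, -0.955, 0.002]
wrist_force: [0.6, 0.3, 1.1]
width: 0.996
grip_force: 0.0
```

Call:
jog_arm:
  turn:
    - [0,0,0]
    - [0,0,0]
    - [0,0,0]
    - [0,0,0]
    - [0,0,0]
    - [0,0,0]
    - [0,0,0]
    - [0,0,0]
    - [0,0,0]
    - [0,0,0]
    - [0,0,0]
  delta_pos:
    - [0.0313,-0.0096,0]
    - [0.0313,-0.0096,0]
    - [0.0313,-0.0096,0]
    - [0.0313,-0.0096,0]
    - [0.0313,-0.0096,0]
    - [0,0,0]
    - [0,0,0.032]
    - [0,0,0.032]
    - [0,0,0.032]
    - [0,0,0.03]
    - [0,0,0]
  gripper: [0.085,0.085,0.085,0.085,0.085,0.06,0.06,0.06,0.06,0.06,0.06]

```text
time: 3.18
tool_pos: [0.5469, 0.1078, 0.0981]
tcp_rot: [-2.994, -0.944, 0.021]
wrist_force: [-2.3, 0.3, -1.8]
width: 0.703
grip_force: 0.0
```

Call:
jog_arm:
  turn:
    - [0,0,0]
    - [0,0,0]
    - [0,0,0]
    - [0,0,0]
    - [0,0,0]
    - [0,0,0]
    - [0,0,0]
    - [0,0,0]
  delta_pos:
    - [0,0,0]
    - [0,0,0]
    - [0,0,0]
    - [0,0,0]
    - [0,0,0]
    - [0,0,0]
    - [0,0,0]
    - [0,0,0]
  gripper: [0.05,0.04,0.03,0.026,0.02,0.01,0.01,0.01]
  grip_force: 25

```text
time: 3.85
tool_pos: [0.5533, 0.1118, 0.1085]
tcp_rot: [-2.992, -0.946, -0.004]
wrist_force: [-5.5, 6.8, 5.3]
width: 0.27
grip_force: 24.6
```

Call:
jog_arm:
  turn:
    - [0,0,0]
    - [0,0,0]
    - [0,0,0]
    - [0,0,0]
    - [0,0,0]
    - [0,0,0]
    - [0,0,0]
  delta_pos:
    - [0,-0.0015,0]
    - [-0.013,0,0]
    - [-0.013,0,0]
    - [-0.013,0,0]
    - [-0.013,0,0]
    - [-0.013,0,0]
    - [0,0,0]
  gripper: [0.01,0.01,0.01,0.01,0.01,0.01,0.01]

```text
time: 4.43
tool_pos: [0.4985, 0.0741, 0.1085]
tcp_rot: [-2.993, -0.946, -0.004]
wrist_force: [-6.0, 5.1, 9.1]
width: 0.269
grip_force: 27.2
```

Call:
jog_arm:
  turn:
    - [0,0,0]
    - [0,0,0]
    - [0,0,0]
    - [0,0,0]
  delta_pos:
    - [-0.003,-0.001,0]
    - [-0.003,0,0]
    - [-0.003,0,0]
    - [0,0,0]
  gripper: [0.01,0.01,0.01,0.01]

```text
time: 4.77
tool_pos: [0.4925, 0.07, 0.1085]
tcp_rot: [-2.994, -0.947, -0.008]
wrist_force: [-2.6, 4.8, 6.1]
width: 0.27
grip_force: 27.0
```

Call:
jog_arm:
  turn:
    - [0,0,0]
    - [0,0,0]
    - [0,0,0]
    - [0,0,0]
  delta_pos:
    - [-0.003,0,0]
    - [-0.003,0,0]
    - [0,0,0]
    - [0,0,0]
  gripper: [0.01,0.01,0.01,0.01]

```text
time: 5.1
tool_pos: [0.4877, 0.0667, 0.1085]
tcp_rot: [-2.994, -0.947, -0.008]
wrist_force: [-2.5, 4.3, 6.9]
width: 0.271
grip_force: 27.0
```

Call:
jog_arm:
  turn:
    - [0,0,0]
    - [0,0,0]
    - [0,0,0]
    - [0,0,0]
  delta_pos:
    - [-0.003,0,0]
    - [-0.002,0,0]
    - [0,0,0]
    - [0,0,0]
  gripper: [0.01,0.01,0.01,0.01]

```text
time: 5.43
tool_pos: [0.4869, 0.0661, 0.1086]
tcp_rot: [-2.992, -0.944, -0.021]
wrist_force: [6.9, 13.9, -3.2]
width: 0.269
grip_force: 26.1
```

Call:
jog_arm:
  turn:
    - [0,0,0]
    - [0,0,0]
    - [0,0,0]
    - [0,0,0]
  delta_pos:
    - [-0.002,0,0]
    - [-0.002,0,0]
    - [0,0,0]
    - [0,0,0]
  gripper: [0.01,0.01,0.01,0.01]

```text
time: 5.77
tool_pos: [0.4862, 0.0655, 0.1089]
tcp_rot: [-2.991, -0.943, -0.031]
wrist_force: [15.4, 20.6, -10.0]
width: 0.267
grip_force: 25.4
```

Call:
jog_arm:
  turn:
    - [0,0,0]
    - [0,0,0]
    - [0,0,0]
    - [0,0,0]
    - [0,0,0]
    - [0,0,0]
    - [0,0,0]
    - [0,0,0]
    - [0,0,0]
    - [0,0,0]
    - [0,0,0]
    - [0,0,0]
    - [0,0,0]
    - [0,0,0]
    - [0,0,0]
    - [0,0,0]
  delta_pos:
    - [0.002,0,0]
    - [0.001,0,0]
    - [0,0,0]
    - [0,0,0]
    - [0,0,0]
    - [0,0,0]
    - [0,0,0]
    - [0,0,-0.02]
    - [0,0,-0.03]
    - [0,0,-0.03]
    - [0,0,-0.03]
    - [0,0,0]
    - [0.01,0.03,0]
    - [0.01,0.03,0]
    - [0.01,0.03,0]
    - [0.01,0.03,0]
  gripper: [0.01,0.01,0.04,0.06,0.06,0.06,0.06,0.06,0.06,0.06,0.06,0.06,0.06,0.06,0.06,0.06]

```text
time: 7.1
tool_pos: [0.5838, -0.0143, 0.215]
tcp_rot: [2.995, 0.949, -0.0]
wrist_force: [-0.4, 1.4, 0.6]
width: 0.702
grip_force: 0.0
```

```bash
python3 - <<'E'
from h import *
ims=[]
for n in("scene","top"):
    im=snap(n,n+"1")
    print(n,"red",blobs(im,(0,130,60),(6,255,255),8),"or",blobs(im,(6,140,90),(17,255,255),8))
    ims.append(im)
a=cv2.resize(ims[0][135:235,210:380],(800,470),interpolation=cv2.INTER_CUBIC);cv2.imwrite("pics/cs1.png",a)
print(read_state()["q"].__repr__(),proj("scene",[.48,.0663,.12]),proj("top",[.487,.0663,.133]))
E
```

```text
scene red [([329.7, 168.5], [327, 164, 7, 10, 54]), ([497.1, 171.2], [489, 167, 17, 10, 61]), ([264.9, 193.8], [262, 189, 7, 11, 61]), ([134.2, 241.4], [122, 234, 24, 19, 108]), ([123.8, 250.3], [115, 239, 23, 22, 113])] or [([261.2, 149.2], [259, 143, 5, 14, 47])]
top red [([168.5, 133.4], [166, 122, 8, 26, 70]), ([178.7, 134.4], [175, 123, 7, 26, 62]), ([254.0, 204.2], [253, 202, 3, 6, 14]), ([313.9, 238.6], [311, 236, 7, 7, 36]), ([406.7, 375.1], [403, 367, 8, 17, 73])] or [([295.4, 174.9], [292, 170, 7, 10, 27])]
array([-6.92478387e-02,  1.07403499e-01,  1.81910956e+00, -1.32612436e-03,
        1.21369056e+00,  8.91116320e-01]) [265.8031495  195.22446929] [255.08159538 203.84371143]
```

View pics/cs1.png

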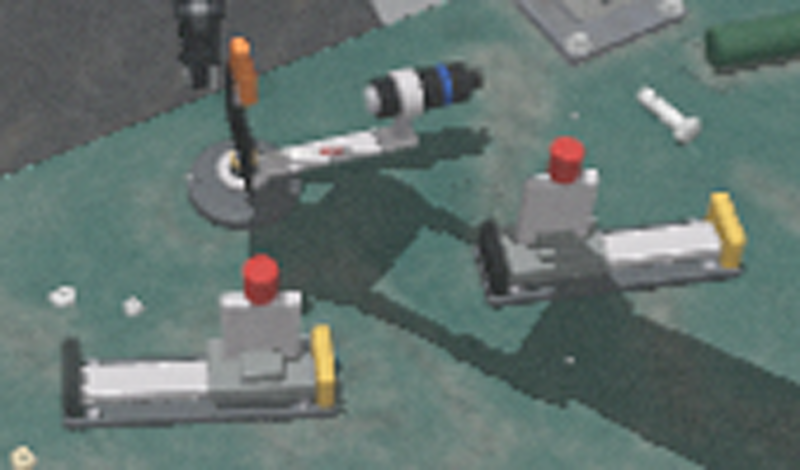

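The carriage sits against the yellow stop: the knob is at (262,280) and the stop at (322,365) in the crop. Next I'll refine the axis, lens direction and dot position.

```bash
python3 - <<'E'
from h import *
S=cv2.imread("pics/scene0_raw.png");T=cv2.imread("pics/top0_raw.png")
a=onz("scene",(239.7,195.2),.12);b=onz("scene",(264.9,193.8),.12);print("knob disp",b-a,np.hypot(*(b-a)[:2]))
for n,im in(("S",S),("T",T)): print(n,[x for x in blobs(im,(100,130,60),(125,255,255),4) if x[1][4]<60])
# foot: darkish ring fit in top via known height
crop=T[165:195,280:308]; print(cv2.cvtColor(crop,cv2.COLOR_BGR2HSV)[::4,::3,1])
E
```

```text
knob disp [-0.06595545 -0.04662845  0.        ] 0.08077334709184934
S [([471.0, 52.0], [469, 50, 5, 5, 9]), ([507.4, 50.2], [506, 50, 4, 2, 5]), ([146.3, 54.3], [145, 53, 3, 4, 6]), ([456.5, 54.5], [456, 53, 2, 4, 4]), ([141.0, 56.0], [139, 55, 5, 3, 7]), ([461.6, 55.8], [461, 55, 3, 3, 5]), ([466.0, 55.4], [465, 55, 3, 2, 5]), ([475.5, 54.5], [475, 54, 2, 2, 4]), ([465.0, 62.5], [464, 62, 3, 2, 4]), ([509.2, 67.0], [508, 66, 4, 3, 5]), ([464.2, 69.2], [464, 68, 2, 3, 4]), ([452.8, 71.2], [452, 70, 3, 3, 4]), ([401.4, 78.6], [400, 75, 4, 9, 17]), ([448.4, 75.7], [446, 74, 6, 5, 15]), ([510.8, 76.0], [510, 75, 2, 3, 4]), ([150.0, 81.2], [149, 81, 3, 2, 4]), ([508.2, 83.0], [507, 82, 3, 3, 4]), ([304.2, 152.0], [303, 149, 3, 8, 12]), ([505.4, 190.7], [499, 187, 13, 8, 54]), ([505.2, 204.6], [498, 197, 14, 16, 36]), ([502.5, 197.5], [501, 197, 4, 2, 4]), ([283.5, 250.5], [279, 246, 10, 11, 46]), ([260.0, 257.7], [258, 257, 5, 3, 6]), ([289.3, 258.0], [288, 257, 4, 3, 6]), ([250.1, 259.5], [248, 258, 5, 4, 11]), ([251.7, 262.1], [249, 261, 6, 3, 7]), ([259.0, 261.8], [257, 260, 5, 4, 6])
[... 2127 characters left out ...]
6]), ([175.4, 373.2], [174, 372, 4, 4, 5]), ([178.9, 374.3], [177, 372, 4, 5, 7]), ([182.8, 375.5], [182, 374, 2, 4, 4]), ([176.3, 379.3], [172, 377, 10, 5, 16]), ([0.7, 382.2], [0, 381, 3, 3, 6])]
T [([506.1, 11.6], [502, 10, 10, 4, 20]), ([509.3, 19.0], [507, 18, 5, 3, 6]), ([327.5, 204.0], [325, 201, 6, 7, 14]), ([100.5, 317.0], [100, 316, 2, 3, 6])]
[[ 48  54  74  77  67  70  76  76  81  96]
 [ 63  55  62  46  34  34  25 160  92  90]
 [ 64  84  24  26  26 177 236  22  94  92]
 [ 81  46  30  22 134 202   7  24  28  95]
 [ 74  35  31  23   5  77   7  14  29 100]
 [ 60  49  25  35  35  22   9   7   6  89]
 [ 90  85  68  36  30  26  34  33   7   8]
 [ 70  89  85  90  89  76  80  85  96  65]]
```

Call:
jog_arm:
  turn:
    - [0,0,-0.1207]
    - [0,0,-0.1207]
    - [0,0,-0.1207]
    - [0,0,-0.1207]
    - [0,0,-0.1207]
    - [0,0,-0.1207]
    - [0,0,-0.1207]
    - [0,0,-0.1207]
    - [0,0,-0.1207]
    - [0,0,-0.1207]
    - [0,0,-0.1207]
    - [0,0,-0.1207]
    - [0,0,-0.1207]
    - [0,0,-0.1207]
    - [0,0,0]
  delta_pos:
    - [0,0,0]
    - [0,0,0]
    - [0,0,0]
    - [0,0,0]
    - [0,0,0]
    - [0,0,0]
    - [0,0,0]
    - [0,0,0]
    - [0,0,0]
    - [0,0,0]
    - [0,0,0]
    - [0,0,0]
    - [0,0,0]
    - [0,0,0]
    - [0,0,0]
  gripper: [0.06,0.06,0.06,0.06,0.06,0.06,0.06,0.06,0.06,0.06,0.06,0.06,0.06,0.06,0.06]

```text
time: 8.45
tool_pos: [0.5821, -0.0129, 0.2148]
tcp_rot: [-1.273, -2.871, 0.0]
wrist_force: [0.1, 0.3, -0.3]
width: 0.705
grip_force: 0.0
```

Call:
jog_arm:
  turn:
    - [0,0,0]
    - [0,0,0]
    - [0,0,0]
    - [0,0,0]
    - [0,0,0]
    - [0,0,0]
    - [0,0,0]
    - [0,0,0]
  delta_pos:
    - [-0.0209,-0.0147,0]
    - [-0.0209,-0.0147,0]
    - [-0.0209,-0.0147,0]
    - [0,0,0]
    - [0,0,0.033]
    - [0,0,0.033]
    - [0,0,0.032]
    - [0,0,0]
  gripper: [0.06,0.06,0.06,0.06,0.06,0.06,0.06,0.06]

```text
time: 9.12
tool_pos: [0.586, -0.0877, 0.1097]
tcp_rot: [-1.277, -2.856, 0.004]
wrist_force: [-2.0, 1.2, -1.3]
width: 0.701
grip_force: 0.0
```

```bash
python3 - <<'E'
from h import *
p,e=tri((304.2,152.),(327.5,204.));q=onz("top",(327.5,204.),.089);print(p,e,q)
for A in((.5929,-.0893),(.5917,-.088),(.5903,-.0897)):
    A=np.array(A)
    ang=lambda v:np.degrees(np.arctan2(v[1],v[0]))%360
    l=[ang(x[:2]-A) for x in(p,q)]; d=ang(np.array([.4860,.0637])+.0065*np.array([.574,-.819])-A); print(l,d,(np.mean(l)+d)/2)
E
```

```text
[ 0.48211136 -0.20717921  0.07417509] 0.00412828265641885 [ 0.48261041 -0.20381578  0.089     ]
[np.float64(226.7760689309521), np.float64(226.07699440754195)] 124.93872267483829 175.68262717204266
[np.float64(227.40059023030784), np.float64(226.71301937211305)] 124.86189411619652 175.95934945870349
[np.float64(227.357492559719), np.float64(226.65951974172057)] 124.18313992845468 175.59582303958723
```

Call:
jog_arm:
  turn:
    - [0,0,0]
    - [0,0,0]
    - [0,0,0]
    - [0,0,0]
    - [0,0,0]
    - [0,0,0]
    - [0,0,0]
    - [0,0,0]
    - [0,0,0]
  delta_pos:
    - [0,0,0]
    - [0,0,0]
    - [0,0,0]
    - [0,0,0]
    - [0,0,0]
    - [0,0,0]
    - [0,0,0]
    - [0,0,0]
    - [0,0,0]
  gripper: [0.045,0.035,0.025,0.018,0.012,0.005,0.005,0.005,0.005]
  grip_force: 30

```text
time: 9.87
tool_pos: [0.5935, -0.0898, 0.1197]
tcp_rot: [1.277, 2.867, 0.0]
wrist_force: [-2.4, -1.7, 7.0]
width: 0.137
grip_force: 31.3
```

Call:
jog_arm:
  turn:
    - [0,0,0.07]
    - [0,0,0.07]
    - [0,0,0.07]
    - [0,0,0.07]
    - [0,0,0.07]
    - [0,0,0.07]
    - [0,0,0.07]
    - [0,0,0.07]
    - [0,0,0.07]
    - [0,0,0.07]
    - [0,0,0.07]
    - [0,0,0.04]
    - [0,0,0]
    - [0,0,0]
    - [0,0,0]
  delta_pos:
    - [0,0,0]
    - [0,0,0]
    - [0,0,0]
    - [0,0,0]
    - [0,0,0]
    - [0,0,0]
    - [0,0,0]
    - [0,0,0]
    - [0,0,0]
    - [0,0,0]
    - [0,0,0]
    - [0,0,0]
    - [0,0,0]
    - [0,0,0]
    - [0,0,0]
  gripper: [0.005,0.005,0.005,0.005,0.005,0.005,0.005,0.005,0.005,0.005,0.005,0.005,0.005,0.005,0.005]
  grip_force: 40

```text
time: 11.12
tool_pos: [0.5916, -0.0905, 0.1197]
tcp_rot: [2.305, 2.134, -0.003]
wrist_force: [-7.3, -2.9, 10.9]
width: 0.131
grip_force: 41.8
```

```bash
python3 - <<'E'
from h import *
from scipy.spatial.transform import Rotation as Ro
s=read_state();R=Ro.from_rotvec(s["tcp_rot"]).as_matrix();print("y ang",np.degrees(np.arctan2(R[1,1],R[0,1])),s["tool_pos"],s["wrist_force"])
S=snap("scene","scene2");T=snap("top","top2")
for n,im in(("scene",S),("top",T)): print(n,[b[0] for b in blobs(im,(0,100,60),(8,255,255),3)+blobs(im,(172,100,60),(180,255,255),3) if 220<b[0][0]<330 and 140<b[0][1]<230])
A=np.array([.5925,-.0893])
t=np.radians(124.9)
for r in(0,.065,.075):
  for z in (.02,.03): print(r,z,proj("scene",[*(A+r*np.array([np.cos(t),np.sin(t)])),z]),proj("top",[*(A+r*np.array([np.cos(t),np.sin(t)])),z]))
a=cv2.resize(S[145:215,225:315],(780,600),interpolation=cv2.INTER_CUBIC);cv2.imwrite("pics/cs2.png",a)
b=cv2.resize(T[155:225,240:320],(680,595),interpolation=cv2.INTER_CUBIC);cv2.imwrite("pics/ct2.png",b)
E
```

```text
y ang -4.4050508120756735 [ 0.59162832 -0.09051237  0.11972618] [-7.3472219  -2.89546302 10.93959011]
scene [[329.8, 168.7], [262.6, 183.2], [265.0, 194.0]]
top [[255.7, 204.2]]
0 0.02 [261.03622155 170.69686446] [294.27955668 179.20533856]
0 0.03 [261.03271418 168.90206222] [294.47887262 178.77253671]
0.065 0.02 [262.18088676 184.32747711] [281.2497338  188.84920659]
0.065 0.03 [262.18347636 182.55485827] [281.35703162 188.48357689]
0.075 0.02 [262.36276642 186.49352507] [279.23680576 190.33881385]
0.075 0.03 [262.36635786 184.72483228] [279.32981607 189.9836164 ]
```

View pics/cs2.png

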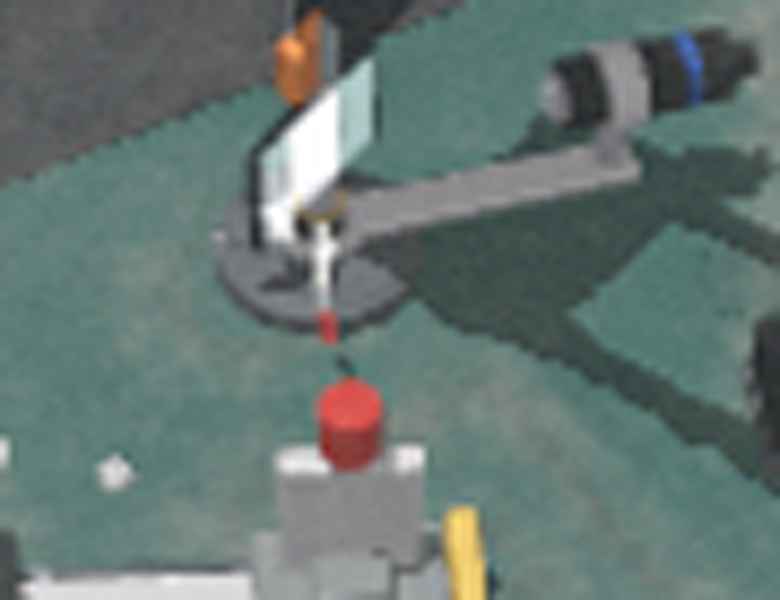

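View pics/ct2.png

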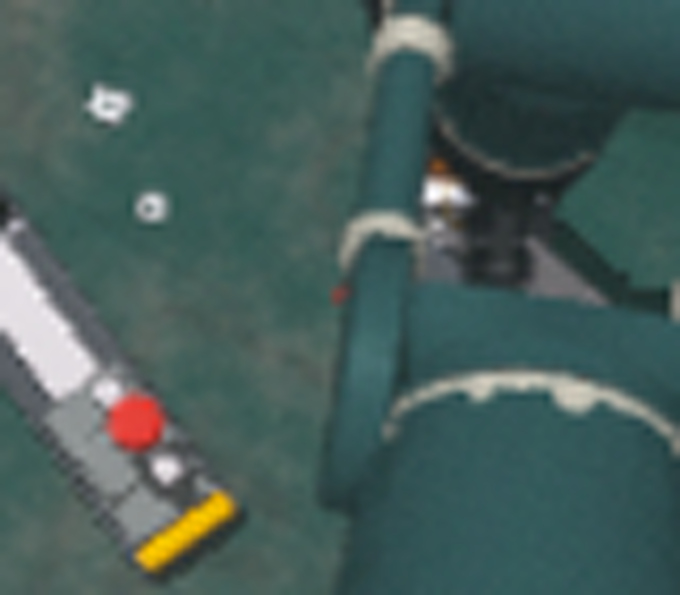

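The scene crop shows the needle running straight from (321,225) to its red tip at (329,327), pointing at the flange under the knob at (350,425). It matches the computed sight line to about half a pixel. The top crop shows the carriage still against the yellow stop, and the gripper is still holding the mirror.

```bash
python3 -c "
from workcell import ticket
print(ticket.finish_job())"
```

```text
the job is handed in; nothing more can be done
None
```

I slid the part against the yellow stop and left it there, then turned the mirror until its needle pointed at the orange dot to within what the cameras can show. I handed the job in at about 11 s with the gripper still holding the mirror; no verdict came back.

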